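Put the drained probe thermometers back in their colour-coded dock

ROBOT

A 7-joint arm with a two-finger parallel gripper is mounted at the origin on a cart in front of the work surface, level with it; the furniture and walls round the work are solid. World frame = base frame: x ahead of the robot, y to its left, z up, the work surface at z = 0. Lengths are in m, angles in rad, forces in N, time in s.
With the tool pointing down it reaches from about 0.4 to 0.925 m from the base axis. Payload 5.6 kg.
Tool frame: the origin (TCP) lies at the very end of the fingers, on their centre line; the grasp point (between the pads) lies tcp_to_grasp behind it (tcp_to_grasp is the distance from the TCP to the grasp point, in m); z points along the fingers, y is the line along which they close (so a half turn about z gives the same grasp; the last joint's range is limited). The gripper opens to 85 mm and grips with 20 to 120 N. Pads are 22 mm wide; open, the fingers measure 114 mm over their backs; the gripper's body (76 mm by 85 mm) begins 54 mm behind the grasp point. The pads swing forward as they close: fully open they stand 13 mm farther back than shut.
Start: joints at [1.122, 0.468, -0.012, 1.603, 0.006, 1.071, -0.056], TCP at [0.257, -0.597, 0.231] pointing down, gripper open.
Joint ranges: [-2.53, 2.53], [-0.31, 2.02], [-1.57, 1.55], [0.28, 2.44], [-1.29, 4.43], [0.15, 1.84], [-2.92, 2.92]. Speed limits (rad/s): [2.57, 2.57, 3.14, 3.14, 3.14, 3.14, 3.14].

INTERFACE

Orientations are given as [roll, pitch, yaw] about the fixed x, y, z axes, in that order (R = Rz(yaw) Ry(pitch) Rx(roll)).
In Python, from cell import * gives the robot as it stands.
- The arm moves only by the tool apply_moves, never from a script. Its argument "moves" is a list that holds one entry, the list of rows, each a list of 5 numbers: the finger opening in mm, from 0 to 85.4, then the shift along the world's x, y, z in mm, then the turn about the world's z in degrees. A call has 1 to 5 rows; each row is the pose to reach, as a shift and turn from the pose commanded when the call began; what a row does not reach only later rows make up. A row lasts 1/8 s, in which the tool goes at most 62.5 mm and 10.7 degrees, less where a joint would pass 70% of its speed; a pose out of reach is approached as far as the arm can. A call with a gripper value outside its range is refused whole. The fingers move at their own pace and stop on an object; the grip force is fixed at half the most. Time passes only in rows, so rows that repeat a pose let the fingers close. It gives the time, the measured TCP pose, the force, the opening and the grip force at its end, in the units of the state.
- get_obs(): the state, without advancing time (a new reading comes with each control period).
- camera(name): name is "scene" or "top" or "wrist"; returns the picture (384x512x3 uint8, blue, green, red); there is no depth.
- camera_params(name): a dict with "fov_y" (degrees; the focal length in pixels is half the picture's height over the tangent of half this angle, whatever the lens; pixels are square), "cx", "cy" (the principal point, pixels), "camera_from_world" (4x4, takes a point from world to camera coordinates). Camera axes: x right, y up, looking along -z (the intrinsics and any distortion apply to the point x, -y, -z); pixel columns grow to the right and rows downward; lengths in m; the calibration is good to about 2 mm. The wrist camera is an equidistant fisheye: a pixel r from the principal point sees the ray r / f radians off the axis. A picture is of the moment at which its call begins: read the wrist's pose just before it. camera_params takes no time and is no camera call; for the wrist camera it gives the pose at the moment of the call.
- job_done(): hands the job in; it is judged then, once.
Trained networks look in the newest picture that a camera, given by its name, has taken for a name from the list of things; names that differ only in an ending like _2 or _b are one class to them, and where a whole thing is asked for, a point or a joint stands for the part that bears it (a point fixed in the world has none). Each returns a list of dicts, best first, with "score" (0 to 1); they miss things now and then, are a little off and sometimes report something else, mostly with a low value. They report only what shows in the picture. A call takes as long as a camera call.
- spot_in(target, camera): "extent" ([left, top, right, bottom] in pixels, round what is visible of it).
- cut_out(target, camera): "mask" (384x512 bool, what is visible of it) and "extent" ([left, top, right, bottom] in pixels, round what is visible of it).
The state is a dict: "time": time; "joint_pos": joint angles; "dq": joint speeds; "joint_torque": joint torques, N m; "eef_pos": TCP position; "tcp_rot": TCP orientation; "contact_force": force on the tool from outside, world axes, zero at the start; "torque": the same for the moment, N m; "grip_width": opening from 0.0 (shut) to 1.0 (fully open); "grasp_force": force on a finger pad.
Only numpy, scipy, OpenCV 4.12 (cv2) and the standard library are available. Lean on these libraries where they do the work, as an engineer would, in place of code of your own. Each camera call takes 0.05 s, during which the arm holds its last target. There are 200 camera calls.

TASK

The four colour-coded probe thermometers (raw meat, fish, poultry, vegetables) have drained: move the row one by one from the wire rack to the wooden dock, each into the holder of its own colour, head at the same end as before and lying level with its neck and stem down in the two forks. They are still damp and head-heavy, so carry each one level (they balance at the ribbed grip): no water may run into the dials. Leave the glass tumbler and the espresso cup standing where they are.

Things in the scene. Friction and masses are not known exactly. Their poses are not given: they have to be found in the camera images.
- probe_red: loose thermometer lying on the wire rack, dial head and grip red. Along its own +x: dial head (34 mm disc, heavy end, x -58 to -40 mm), steel neck (10 mm thick, to -16), square ribbed grip (15 x 15 mm, -16 to +16), steel stem (6 mm thick, to +141). Origin: on the axis, middle of the grip = the balance point; +z up. All four probes are alike but for colour
- probe_blue: thermometer like the red one, head and grip blue. Pinched across (along its y) on the grip it hangs level of itself; held elsewhere, the heavier end pulls it down as far as the grip lets it. 75 g give or take a quarter
- probe_yellow: thermometer like the red one, head and grip yellow. In the wire rack as in the dock the axis lies level 52 mm above the worktop, and the four lie side by side 55 mm apart, all heads at the end nearer the robot
- probe_green: thermometer like the red one, head and grip green. The wire rack carries each at x -32 mm (neck) and x +80 mm (stem) in wire notches whose tops are 20 mm above the axis; below the grip only a tray, up to 21 mm above the worktop
- saddle_red: fixed red holder on the wooden dock. Origin: on the dock's top (20 mm above the worktop), right under the grip of a seated probe; +x from head end to tip end as on the probe, z up. Seated, a probe's origin is 32 mm above this origin, x and y alike, +x along +x. All four holders are alike but for colour
- saddle_blue: fixed blue holder like the red one. Two open-topped forks, 10 mm thick, stand across it: at x -32 mm for the neck (15 mm wide at the floor, about 26 mm at the top) and at x +80 mm for the stem (12 mm at the floor, about 23 mm at the top); their walls end about 16 mm above the axis of a seated probe
- saddle_yellow: fixed yellow holder like the red one. Foot 128 x 30 mm, forks up to 42 mm wide over all; a seated probe has some 2 to 3 mm of play sideways and 7 mm lengthways (the fork at x -32 mm stands between dial head and grip)
- saddle_green: fixed green holder like the red one. The four holders stand side by side on the dock, 55 mm apart, in any order of colours; wire rack and dock may be on either side and turned up to 16 degrees
- glass_tumbler: bystander: clear glass tumbler, 48 mm diameter, 61 mm high, standing on the woven mat behind the racks; origin at the centre of its foot
- espresso_cup: bystander: white espresso cup with a handle, 60 mm across, 49 mm high, standing on the woven mat behind the racks; origin under its middle

How it is judged:
At the end, for the whole second after the job is handed in: Each probe lies in the holder of its own colour, neck and stem down in both forks: within 11 mm lengthways, 8 mm sideways, 5 mm in height, within 0.1 rad of the holder's direction and 0.08 rad of level; released and at rest (x of probe_red in the frame of saddle_red between -0.011 and 0.011 m and y of probe_red in the frame of saddle_red between -0.008 and 0.008 m and z of probe_red in the frame of saddle_red between 0.027 and 0.037 m and angle between probe_red's own x axis and vertical between 1.49 and 1.65 rad and angle between the x axis of probe_red and the x axis of saddle_red, either way round below 0.1 rad and linear speed of each of probe_red, probe_blue, probe_yellow, probe_green below 0.02 m/s and contact force between each of probe_red, probe_blue, probe_yellow, probe_green and the fingers below 0.1 N and x of probe_blue in the frame of saddle_blue between -0.011 and 0.011 m and y of probe_blue in the frame of saddle_blue between -0.008 and 0.008 m and z of probe_blue in the frame of saddle_blue between 0.027 and 0.037 m and angle between probe_blue's own x axis and vertical between 1.49 and 1.65 rad and angle between the x axis of probe_blue and the x axis of saddle_blue, either way round below 0.1 rad and x of probe_yellow in the frame of saddle_yellow between -0.011 and 0.011 m and y of probe_yellow in the frame of saddle_yellow between -0.008 and 0.008 m and z of probe_yellow in the frame of saddle_yellow between 0.027 and 0.037 m and angle between probe_yellow's own x axis and vertical between 1.49 and 1.65 rad and angle between the x axis of probe_yellow and the x axis of saddle_yellow, either way round below 0.1 rad and x of probe_green in the frame of saddle_green between -0.011 and 0.011 m and y of probe_green in the frame of saddle_green between -0.008 and 0.008 m and z of probe_green in the frame of saddle_green between 0.027 and 0.037 m and angle between probe_green's own x axis and vertical between 1.49 and 1.65 rad and angle between the x axis of probe_green and the x axis of saddle_green, either way round below 0.1 rad); the robot touches nothing.
It fails at once if a probe tips more than 30 degrees out of level (angle between any of probe_red, probe_blue, probe_yellow, probe_green's own x axis and vertical below 1.047 rad or angle between any of probe_red, probe_blue, probe_yellow, probe_green's own x axis and vertical above 2.094 rad).
It fails at once if the tumbler is pushed more than 20 mm or knocked over (distance of glass_tumbler from where it was at the start of the episode above 0.02 m or angle between glass_tumbler's own z axis and vertical above 0.3 rad).
It fails at once if the cup is pushed more than 20 mm or knocked over (distance of espresso_cup from where it was at the start of the episode above 0.02 m or angle between espresso_cup's own z axis and vertical above 0.3 rad).
It also fails if it takes over 99 s, if anything falls off the work surface, if the arm or the gripper's body presses on something with over 40 N, if the wrist force passes 120 N, or if a joint passes its speed limit or range.

## Working session

There is one attempt and no reset: what is moved stays moved. The work goes in short steps, Python scripts to look and compute and a tool call to move; the robot and the scene stay as the last step left them, time stands still between calls to the robot, and variables do not carry over. Pictures are saved under pics/ and viewed, at most 17 in all, crops included, and the job is handed in when it is done.

Besides the shell and the picture viewer there is one more tool, called after "Call:" by a JSON object that holds its "op" and its "data", one argument or row to a line. apply_moves: Moves the arm, as the interface text tells. Its arguments: {"type":"object","properties":{"moves":{"type":"array","items":{"type":"array","items":{"type":"array","items":{"type":"number"}}}}},"required":["moves"]}

```bash
mkdir -p pics; ls; python3 - <<'E'
from cell import *
import cv2
o=get_obs(); print({k:o[k] for k in('time','eef_pos','tcp_rot','grip_width','joint_pos')})
try: print(tcp_to_grasp)
except Exception as e: print(e)
for n in('top','scene'):
    cv2.imwrite(f'pics/{n}0.png',camera(n)); p=camera_params(n); print(n,p)
E
```

```text
pics
{'time': 0.0, 'eef_pos': array([ 0.25627853, -0.59671681,  0.23030255]), 'tcp_rot': array([-3.13974939e+00,  1.45055266e-04,  4.05770569e-01]), 'grip_width': 0.994758227475432, 'joint_pos': array([ 1.12201877,  0.46841556, -0.01160007,  1.60364993,  0.00601858,
        1.07141029, -0.05624975])}
0.0187
top {'fov_y': 55.36887348125216, 'cx': 257.7233794445578, 'cy': 190.60940040641714, 'camera_from_world': array([[-0.01110563, -0.99986441, -0.0121582 ,  0.03458955],
       [ 0.99894949, -0.01163443,  0.04432324, -0.60007076],
       [-0.04445869, -0.01165319,  0.99894326, -0.97365934],
       [ 0.        ,  0.        ,  0.        ,  1.        ]])}
scene {'fov_y': 46.45636504244151, 'cx': 253.65702424865512, 'cy': 192.7256426108076, 'camera_from_world': array([[ 0.84598401, -0.53268423, -0.02363419, -0.49229566],
       [ 0.26486039,  0.38134292,  0.88567858, -0.21393119],
       [-0.46277428, -0.75552968,  0.46369697, -0.94403627],
       [ 0.        ,  0.        ,  0.        ,  1.        ]])}
```

View pics/top0.png

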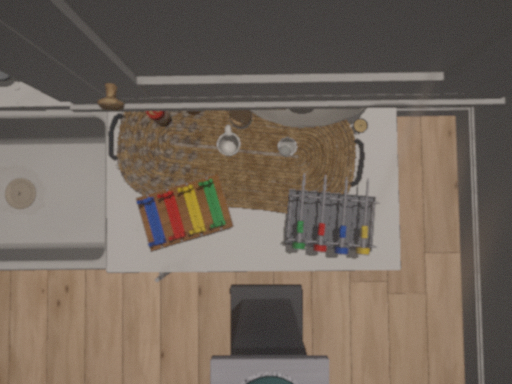

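View pics/scene0.png

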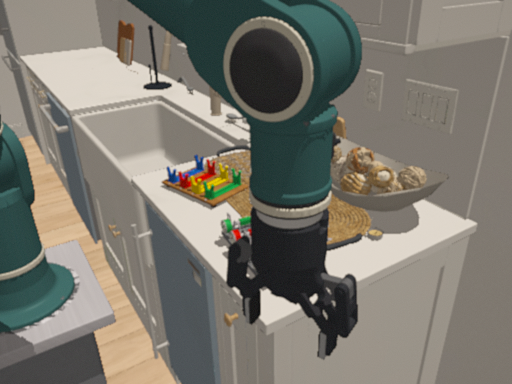

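```bash
cat > h.py <<'E'
from cell import *
import numpy as np, cv2
from scipy.optimize import minimize
def proj(P,p,wrist=False):
    P=np.atleast_2d(P); M=p['camera_from_world']; c=P@M[:3,:3].T+M[:3,3]
    x,y,z=c[:,0],-c[:,1],-c[:,2]; f=192/np.tan(np.radians(p['fov_y']/2))
    if wrist:
        r=np.hypot(x,y); k=np.arctan2(r,z)/np.maximum(r,1e-9)*f
    else: k=f/z
    return np.c_[p['cx']+k*x,p['cy']+k*y]
def box(x0,x1,y0,y1,z0,z1): return np.array([[x,y,z] for x in(x0,x1) for y in(y0,y1) for z in(z0,z1)])
def cyl(x0,x1,r):
    a=np.linspace(0,2*np.pi,16); return np.array([[x,r*np.cos(t),.052+r*np.sin(t)] for x in(x0,x1) for t in a])
PROBE=[cyl(-.058,-.040,.017),box(-.016,.016,-.0075,.0075,.0445,.0595)]
SAD=[box(-.040,.088,-.015,.015,.02,.026)]
for fx,w0,w1 in((-.032,.0075,.013),(.08,.006,.0115)):
    for s in(-1,1):
        SAD.append(np.array([[fx+d,s*y,z] for d in(-.005,.005) for y,z in((w0,.046),(w1,.068),(.021,.068),(.021,.02),(w0,.02))]))
def T(P,x,y,a): 
    c,s=np.cos(a),np.sin(a); return P@np.array([[c,s,0],[-s,c,0],[0,0,1]])+[x,y,0]
HUE={'red':(lambda h:(h<8)|(h>172)),'blue':lambda h:(h>105)&(h<135),'yellow':lambda h:(h>20)&(h<35),'green':lambda h:(h>45)&(h<80)}
def cmask(img,col,S=150,V=60):
    hsv=cv2.cvtColor(img,cv2.COLOR_BGR2HSV); return HUE[col](hsv[...,0])&(hsv[...,1]>S)&(hsv[...,2]>V)
def render(parts,x,y,a,p,wrist,s=4):
    m=np.zeros((384,512),np.uint8)
    for P in parts:
        q=proj(T(P,x,y,a),p,wrist); h=cv2.convexHull(((q)*16).astype(np.float32)).astype(np.int32)
        cv2.fillConvexPoly(m,h,255,cv2.LINE_AA,4)
    return m
def rowpose(x,y,a,k): return x-np.sin(a)*k, y+np.cos(a)*k, a
def fitrow(masks,parts,offs,p,x0,wrist=False,blur=2.):
    G=lambda m:cv2.GaussianBlur(m.astype(np.float32),(0,0),blur)
    tgt=[G(m*1.) for m in masks]
    def cost(v):
        return sum(((G(render(parts,*rowpose(v[0]/100,v[1]/100,v[2]/10,k),p,wrist)/255.)-t)**2).sum() for k,t in zip(offs,tgt))
    best=None
    for b in (0,1):
        r=minimize(cost,x0,method='Nelder-Mead',options=dict(initial_simplex=np.array(x0)+np.array([[0,0,0],[1.,0,0],[0,1.,0],[0,0,1.]])*(1 if b==0 else -.4),xatol=.003,fatol=.01)); x0=r.x
    return r.x, r.fun, sum((t**2).sum() for t in tgt)
E
python3 - <<'E'
from h import *
img=cv2.imread('pics/top0.png'); p=camera_params('top')
cx=img[170:265,130:385]; 
m=np.zeros_like(img)
for c,v in zip(HUE,[(0,0,255),(255,0,0),(0,255,255),(0,255,0)]):
    mm=cmask(img,c); m[mm]=v
    n,l,s,ce=cv2.connectedComponentsWithStats(mm[165:270,125:385].astype(np.uint8))
    print(c,[(s[i][:5]+[125,165,0,0,0]).tolist() for i in range(1,n) if s[i][4]>8])
cv2.imwrite('pics/crop1.png',cv2.resize(np.vstack([cx,m[170:265,130:385]]),None,fx=3,fy=3,interpolation=cv2.INTER_NEAREST))
E
```

```text
red [[157, 191, 29, 49, 591], [318, 224, 6, 11, 53], [315, 245, 11, 6, 50]]
blue [[152, 203, 7, 21, 30], [147, 209, 4, 4, 9], [341, 228, 3, 8, 12]]
yellow [[178, 185, 28, 49, 589], [362, 227, 4, 5, 11], [360, 249, 9, 4, 31]]
green []
```

View pics/crop1.png

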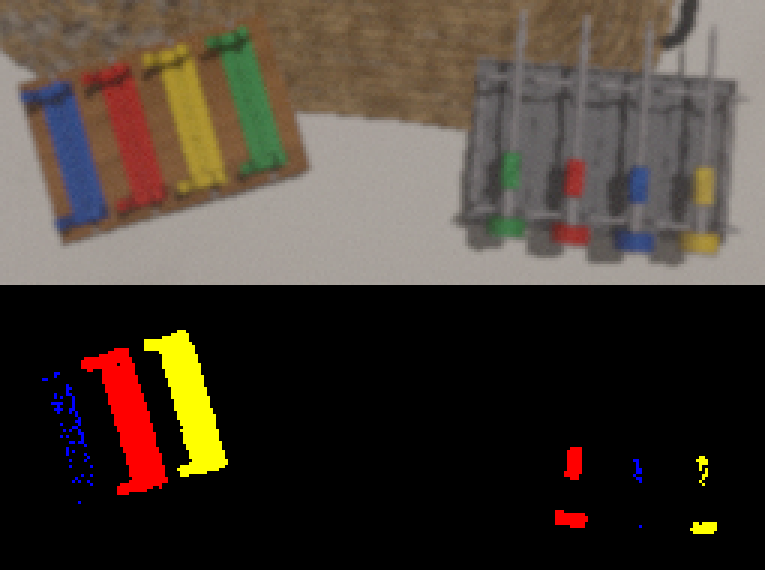

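```bash
cat >> h.py <<'E'
HUE['green']=lambda h:(h>45)&(h<90)
HUE['blue']=lambda h:(h>100)&(h<135)
TH={'red':130,'blue':100,'yellow':125,'green':90}
DO=['blue','red','yellow','green']; RO=['green','red','blue','yellow']
OFF=[.0825,.0275,-.0275,-.0825]
E
python3 - <<'E'
from h import *
img=cv2.imread('pics/top0.png'); p=camera_params('top')
out=img.copy()
for nm,order,parts,x0,sl in(('dock',DO,SAD,[51,26,2.6],(130,245)),('rack',RO,PROBE,[46,-16,-.6],(275,385))):
    ms=[]
    for c in order:
        m=cmask(img,c,TH[c],40); w=np.zeros_like(m); w[170:262,sl[0]:sl[1]]=1; m&=w
        m=cv2.morphologyEx(m.astype(np.uint8),cv2.MORPH_OPEN,np.ones((2,2))); ms.append(m); print(c,m.sum(),end=' ')
    r=fitrow(ms,parts,OFF,p,x0); print(nm,r)
    v=r[0]
    for c,k,m in zip(order,OFF,ms):
        q=rowpose(v[0]/100,v[1]/100,v[2]/10,k)
        rr=fitrow([m],parts,[0],p,[q[0]*100,q[1]*100,q[2]*10]); print(' ',c,np.round(q,4),'single',np.round(rr[0]*[.01,.01,.1],4))
        R=render(parts,*q,p,False)
        cs,_=cv2.findContours((R>128).astype(np.uint8),0,1); cv2.drawContours(out,cs,-1,(255,255,255),1)
cv2.imwrite('pics/fit1.png',cv2.resize(out[165:270,130:385],None,fx=3,fy=3,interpolation=0))
E
```

```text
blue 466 red 603 yellow 588 green 501 dock (array([51.99482222, 21.71723068,  2.78499714]), np.float64(202.0919952392578), np.float32(1597.8098))
  blue [0.4973 0.2965 0.2785] single [0.4971 0.2962 0.2683]
  red [0.5124 0.2436 0.2785] single [0.5125 0.2438 0.2865]
  yellow [0.5275 0.1907 0.2785] single [0.5279 0.1908 0.2739]
  green [0.5426 0.1379 0.2785] single [0.5428 0.1377 0.2814]
green 97 red 123 blue 109 yellow 115 rack (array([ 44.76299394, -16.16765498,  -1.31414928]), np.float64(599.552490234375), np.float32(205.49432))
  green [ 0.4584 -0.0799 -0.1314] single [ 0.4547 -0.0786 -1.2567]
  red [ 0.4512 -0.1344 -0.1314] single [ 0.4474 -0.1326 -0.9137]
  blue [ 0.444  -0.1889 -0.1314] single [ 0.4413 -0.1894 -0.7763]
  yellow [ 0.4368 -0.2435 -0.1314] single [ 0.4402 -0.2452 -0.5758]
```

View pics/fit1.png

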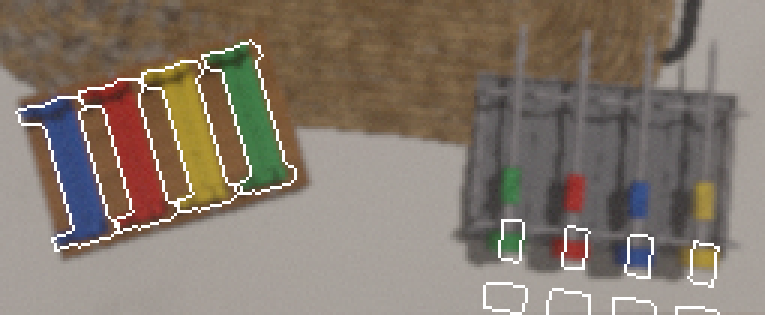

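```bash
python3 - <<'E'
from h import *
img=cv2.imread('pics/top0.png'); p=camera_params('top')
out=img.copy()
for nm,order,parts,x0,sl in(('rack',RO,PROBE,[49,-16,-.8],(275,385)),):
    ms=[]
    for c in order:
        m=cmask(img,c,TH[c],40); w=np.zeros_like(m); w[170:262,sl[0]:sl[1]]=1; m&=w
        ms.append(m)
    r=fitrow(ms,parts,OFF,p,x0,blur=1.2); print(nm,r)
    v=r[0]
    for c,k,m in zip(order,OFF,ms):
        q=rowpose(v[0]/100,v[1]/100,v[2]/10,k)
        rr=fitrow([m],parts,[0],p,[q[0]*100,q[1]*100,q[2]*10],blur=1.2); print(' ',c,np.round(q,4),'single',np.round(rr[0]*[.01,.01,.1],4))
        R=render(parts,*q,p,False)
        cs,_=cv2.findContours((R>128).astype(np.uint8),0,1); cv2.drawContours(out,cs,-1,(255,255,255),1)
cv2.imwrite('pics/fit2.png',cv2.resize(out[165:270,260:385],None,fx=5,fy=5,interpolation=0))
for t in('glass_tumbler','espresso_cup'):
    camera('top'); print(t,[(d['score'],d['extent']) for d in spot_in(t,'top')][:2])
E
```

```text
rack (array([ 49.78155865, -16.23727149,  -1.01038519]), np.float64(240.0045166015625), np.float32(296.0662))
  green [ 0.5061 -0.0803 -0.101 ] single [ 0.5061 -0.0804 -0.0919]
  red [ 0.5006 -0.135  -0.101 ] single [ 0.4987 -0.1345 -0.0993]
  blue [ 0.495  -0.1897 -0.101 ] single [ 0.4924 -0.1892 -0.0839]
  yellow [ 0.4895 -0.2445 -0.101 ] single [ 0.491  -0.2454 -0.1208]
glass_tumbler [(0.6, [278.9, 138.4, 293.7, 156.2])]
espresso_cup [(0.59, [215.8, 123.3, 239.2, 156.2])]
```

View pics/fit2.png

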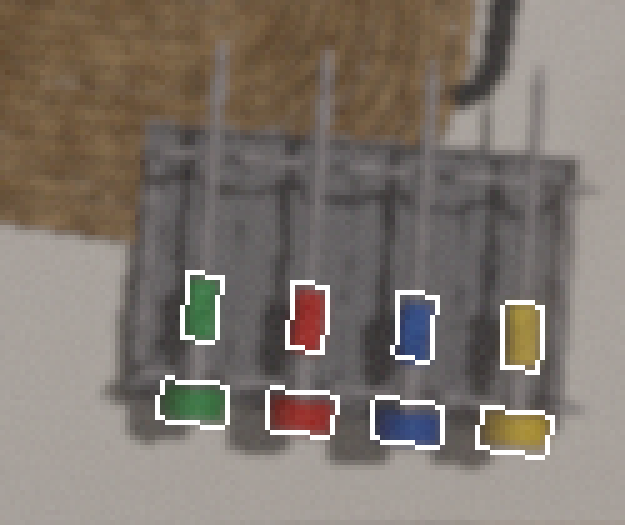

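Call:
{"op": "apply_moves", "data": {
  "moves": [
    [[40, 28, 52, 0, -8], [40, 56, 104, 0, -16], [40, 84, 156, 0, -24], [40, 112, 208, 0, -29], [40, 140, 260, 0, -29]]
  ]
}}

```text
time: 0.92
eef_pos: [0.3974, -0.3354, 0.2315]
tcp_rot: [3.141, -0.001, -0.101]
contact_force: [0.8, -0.9, -0.4]
grip_width: 0.47
grasp_force: 0.0
```

Call:
{"op": "apply_moves", "data": {
  "moves": [
    [[40, 28, 50, 0, 0], [40, 56, 100, 0, 0], [40, 84, 150, 0, 0], [40, 100, 175, 0, 0], [40, 100, 175, 0, 0]]
  ]
}}

```text
time: 1.55
eef_pos: [0.4978, -0.1595, 0.2314]
tcp_rot: [-3.141, -0.001, -0.095]
contact_force: [-1.3, -1.0, 0.2]
grip_width: 0.468
grasp_force: 0.0
```

```bash
python3 - <<'E'
from h import *
o=get_obs(); print(o['time'],o['eef_pos'],o['tcp_rot'],o['grip_width'])
p=camera_params('wrist'); img=camera('wrist'); cv2.imwrite('pics/w1.png',img)
out=img.copy()
Q=dict(green=(.506,-.080,-.1),red=(.499,-.1345,-.1),blue=(.4925,-.189,-.1),yellow=(.4905,-.245,-.1))
for c,q in Q.items():
    R=render(PROBE,*q,p,True); cs,_=cv2.findContours((R>128).astype(np.uint8),0,1); cv2.drawContours(out,cs,-1,(255,255,255),1)
cv2.imwrite('pics/w1f.png',out)
np.savez('w1.npz',**{k:p[k] for k in p}); print(p['fov_y'])
E
```

```text
1.55 [ 0.49777387 -0.15945985  0.23139651] [-3.14074824e+00 -5.40179785e-04 -9.52014743e-02] 0.4682024494661977
65.70646984690485
```

View pics/w1f.png

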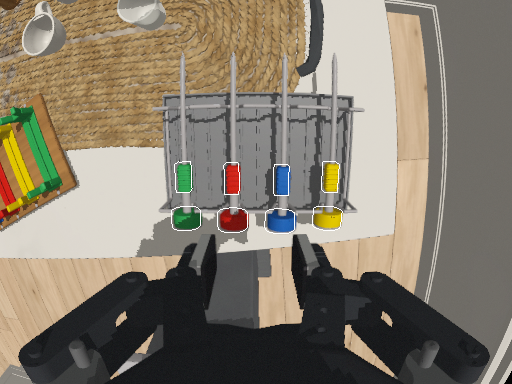

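```bash
python3 - <<'E'
from h import *
img=cv2.imread('pics/w1.png'); p={k:v for k,v in np.load('w1.npz').items()}
Q=dict(green=(.506,-.080,-.1),red=(.499,-.1345,-.1),blue=(.4925,-.189,-.1),yellow=(.4905,-.245,-.1))
for c,q in Q.items():
    m=cmask(img,c,TH[c],40); w=np.zeros_like(m); u=proj([[q[0],q[1],.052]],p,True)[0].astype(int); w[u[1]-18:u[1]+18,u[0]-20:u[0]+20]=1
    r=fitrow([m&w],PROBE[1:],[0],p,[q[0]*100,q[1]*100,q[2]*10],True,1.); 
    w[u[1]-20:u[1]+60]=0; w[u[1]-20:u[1]+58,u[0]-22:u[0]+22]=1
    r2=fitrow([m&w],PROBE,[0],p,[q[0]*100,q[1]*100,q[2]*10],True,1.); print(c,np.round(r[0]*[.01,.01,.1],4),r[1]/r[2],np.round(r2[0]*[.01,.01,.1],4),r2[1]/r2[2])
E
```

```text
green [ 0.5047 -0.082  -0.102 ] 0.16031932165499355 [ 0.5049 -0.0819 -0.0969] 0.2737848346902685
red [ 0.4976 -0.1365 -0.1335] 0.11655823051775022 [ 0.4985 -0.1366 -0.0993] 0.22849762298035214
blue [ 0.4913 -0.191  -0.0691] 0.12140979351058925 [ 0.4922 -0.191  -0.0853] 0.22593033126039921
yellow [ 0.4898 -0.2464 -0.0621] 0.15397376780744246 [ 0.49   -0.2466 -0.1088] 0.26880494122773474
```

Call:
{"op": "apply_moves", "data": {
  "moves": [
    [[40, 4, 40, -40, 0], [40, 7, 78, -80, 0], [40, 7, 78, -120, 0], [40, 7, 78, -140, 0], [40, 7, 78, -140, 0]]
  ]
}}

```text
time: 2.22
eef_pos: [0.5019, -0.0856, 0.0899]
tcp_rot: [3.141, 0.004, -0.103]
contact_force: [0.1, 0.0, 0.3]
grip_width: 0.469
grasp_force: 0.0
```

```bash
python3 - <<'E'
from h import *
for i in range(4):
    o=get_obs(); print(o['time'],o['eef_pos'].round(4),o['tcp_rot'].round(3))
    p=camera_params('wrist'); img=camera('wrist')
cv2.imwrite('pics/w2.png',img)
M=np.linalg.inv(p['camera_from_world']); print(M[:3,3])
E
```

```text
2.225 [ 0.5019 -0.0856  0.0899] [ 3.141  0.004 -0.103]
2.275 [ 0.503  -0.0856  0.0911] [ 3.141e+00  1.000e-03 -1.020e-01]
2.325 [ 0.5038 -0.0854  0.0919] [ 3.141e+00 -1.000e-03 -1.020e-01]
2.375 [ 0.5042 -0.0853  0.0923] [ 3.141e+00 -2.000e-03 -1.020e-01]
[ 0.57397851 -0.09219572  0.23509662]
```

View pics/w2.png

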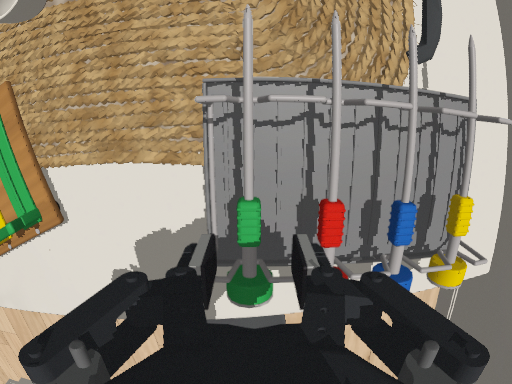

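Call:
{"op": "apply_moves", "data": {
  "moves": [
    [[40, 1, 4, 0, 0], [40, 1, 4, -25, 0], [40, 1, 4, -50, 0], [40, 1, 4, -58, 0], [40, 1, 4, -58, 0]]
  ]
}}

```text
time: 3.05
eef_pos: [0.5046, -0.0801, 0.0334]
tcp_rot: [-3.142, 0.0, -0.1]
contact_force: [-0.1, -0.0, 1.2]
grip_width: 0.467
grasp_force: 0.0
```

Call:
{"op": "apply_moves", "data": {
  "moves": [
    [[5, 0, 0, 0, 0], [5, 0, 0, 0, 0], [5, 0, 0, 0, 0], [5, 0, 0, 0, 0], [5, 0, 0, 0, 0]]
  ]
}}

```text
time: 3.68
eef_pos: [0.5053, -0.0804, 0.034]
tcp_rot: [3.141, -0.002, -0.1]
contact_force: [-0.2, -0.9, 6.4]
grip_width: 0.162
grasp_force: 61.0
```

```bash
python3 - <<'E'
from h import *
o=get_obs(); print(o['time'],o['eef_pos'].round(4),o['tcp_rot'].round(3),o['grip_width'],o['grasp_force'])
cv2.imwrite('pics/w3.png',camera('wrist'))
E
```

```text
3.675 [ 0.5053 -0.0804  0.034 ] [ 3.141e+00 -2.000e-03 -1.000e-01] 0.16211054795794202 61.01108193397522
```

View pics/w3.png

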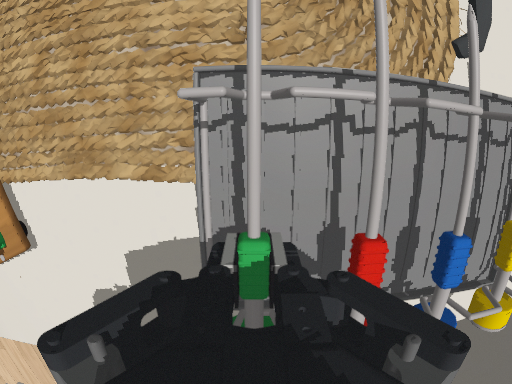

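Call:
{"op": "apply_moves", "data": {
  "moves": [
    [[5, 0, 0, 15, 0], [5, 0, 0, 40, 0], [5, 0, 0, 80, 0], [5, 0, 10, 90, 0], [5, 2, 40, 90, 0]]
  ]
}}

```text
time: 4.35
eef_pos: [0.5068, -0.041, 0.1244]
tcp_rot: [3.141, -0.002, -0.104]
contact_force: [0.4, 0.4, -0.5]
grip_width: 0.16
grasp_force: 60.1
```

Call:
{"op": "apply_moves", "data": {
  "moves": [
    [[5, 6, 45, 0, 5], [5, 14, 90, 0, 11], [5, 22, 125, 0, 17], [5, 22, 125, 0, 21.7], [5, 22, 125, 0, 21.7]]
  ]
}}

```text
time: 4.97
eef_pos: [0.5277, 0.0854, 0.1228]
tcp_rot: [-3.141, 0.002, 0.279]
contact_force: [-0.7, 0.5, -0.1]
grip_width: 0.161
grasp_force: 60.1
```

```bash
cat > look.py <<'E'
from h import *
import sys
camera('wrist')
o=get_obs(); print(o['time'],o['eef_pos'].round(4),o['tcp_rot'].round(3),o['grip_width'].round(3),o['grasp_force'])
p=camera_params('wrist'); img=camera('wrist'); out=img.copy()
D=dict(blue=(.4973,.2965,.2785),red=(.5124,.2436,.2785),yellow=(.5275,.1907,.2785),green=(.5426,.1379,.2785))
done=sys.argv[2].split(',')
ms=[];offs=[]
for c,k in zip(DO,OFF):
    R=render(SAD,*D[c],p,True); near=cv2.dilate(R,np.ones((15,15)))>0
    cs,_=cv2.findContours((R>128).astype(np.uint8),0,1); cv2.drawContours(out,cs,-1,(255,255,255),1)
    if c not in done: ms.append(cmask(img,c,TH[c],40)&near); offs.append(k)
if ms:
    r=fitrow(ms,SAD,offs,p,[52,21.7,2.785],True,1.2); v=r[0]; print(r[1]/r[2])
    for c,k in zip(DO,OFF): print(c,np.round(rowpose(v[0]/100,v[1]/100,v[2]/10,k),4))
cv2.imwrite('pics/'+sys.argv[1]+'.png',out)
E
python3 look.py w4 green
```

```text
Traceback (most recent call last):
  File "look.py", line 4, in <module>
    o=get_obs(); print(o['time'],o['eef_pos'].round(4),o['tcp_rot'].round(3),o['grip_width'].round(3),o['grasp_force'])
                                                                             ^^^^^^^^^^^^^^^^^^^^^
AttributeError: 'float' object has no attribute 'round'
```

```bash
sed -i "s/o\['grip_width'\].round(3)/o['grip_width']/" look.py; python3 look.py w4 green
```

```text
5.075 [0.528  0.0844 0.123 ] [3.142e+00 1.000e-03 2.760e-01] 0.16399468027961825 60.13017296791077
0.14223372491393457
blue [0.4986 0.2984 0.2814]
red [0.5139 0.2456 0.2814]
yellow [0.5292 0.1927 0.2814]
green [0.5444 0.1399 0.2814]
```

View pics/w4.png

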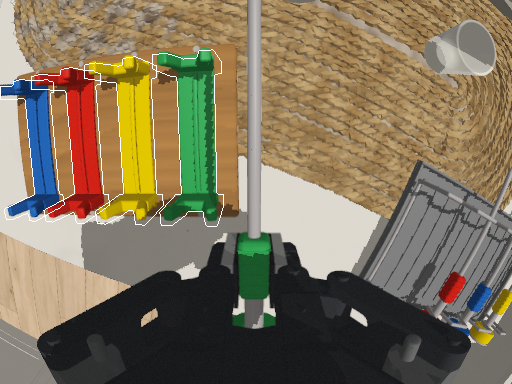

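Call:
{"op": "apply_moves", "data": {
  "moves": [
    [[5, 16, 54.5, 0, 0.3], [5, 16, 54.5, 0, 0.3], [5, 16, 54.5, -20, 0.3], [5, 16, 54.5, -40, 0.3], [5, 16, 54.5, -40, 0.3]]
  ]
}}

```text
time: 5.75
eef_pos: [0.5432, 0.1381, 0.0819]
tcp_rot: [3.141, 0.004, 0.282]
contact_force: [-0.5, -0.1, -0.4]
grip_width: 0.166
grasp_force: 60.1
```

```bash
python3 look.py w5 green,blue,red,yellow
```

```text
5.8 [0.5441 0.1385 0.0829] [3.141e+00 2.000e-03 2.820e-01] 0.1630128930535647 60.10416269302368
```

View pics/w5.png

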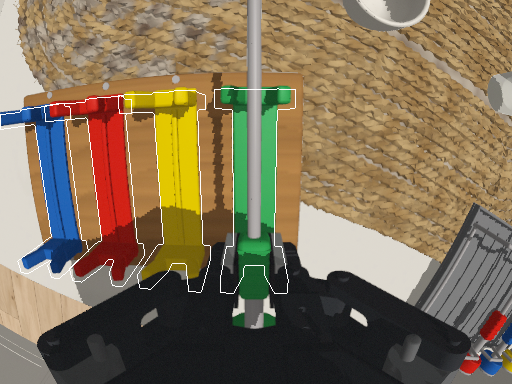

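Call:
{"op": "apply_moves", "data": {
  "moves": [
    [[5, 0, 0.5, -18, 0], [5, 0, 0.5, -36, 0], [5, 0, 0.5, -47.5, 0], [5, 0, 0.5, -47.5, 0], [5, 0, 0.5, -47.5, 0]]
  ]
}}

```text
time: 6.48
eef_pos: [0.5444, 0.1398, 0.0352]
tcp_rot: [-3.142, 0.001, 0.284]
contact_force: [-0.0, -0.1, 0.3]
grip_width: 0.163
grasp_force: 60.2
```

Call:
{"op": "apply_moves", "data": {
  "moves": [
    [[35, 0, 0, 0, 0], [35, 0, 0, 0, 0], [35, 0, 0, 0, 0], [35, 0, 0, 40, 0], [35, 0, 0, 90, 0]]
  ]
}}

```text
time: 7.1
eef_pos: [0.5437, 0.1395, 0.1258]
tcp_rot: [-3.141, 0.003, 0.284]
contact_force: [1.2, 0.7, 0.6]
grip_width: 0.41
grasp_force: 0.0
```

```bash
python3 look.py w6 green,blue,red,yellow
```

```text
7.15 [0.5479 0.1411 0.1332] [ 3.141 -0.009  0.284] 0.4111603972731552 0.0
```

View pics/w6.png

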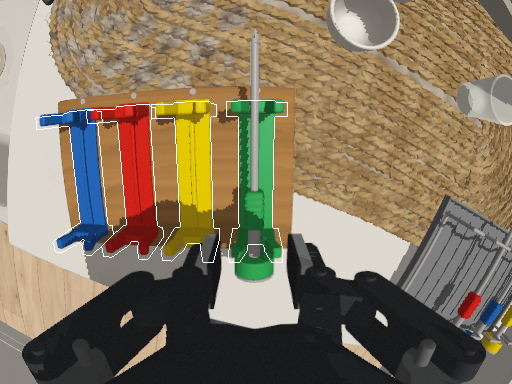

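Call:
{"op": "apply_moves", "data": {
  "moves": [
    [[38, -9, -55, 0, -5], [38, -18, -110, 0, -10], [38, -28, -165, 0, -16], [38, -37, -220, 0, -22], [38, -47, -275.5, 0, -22]]
  ]
}}

```text
time: 7.82
eef_pos: [0.4971, -0.1374, 0.1257]
tcp_rot: [3.141, -0.0, -0.101]
contact_force: [0.2, -0.6, -0.0]
grip_width: 0.444
grasp_force: 0.0
```

Call:
{"op": "apply_moves", "data": {
  "moves": [
    [[38, 0, 0, 0, 0], [38, 0, 0, -20, 0], [38, 0, 0, -40, 0], [38, 0, 0, -40, 0], [38, 0, 0, -40, 0]]
  ]
}}

```text
time: 8.45
eef_pos: [0.498, -0.1352, 0.0862]
tcp_rot: [-3.141, -0.0, -0.099]
contact_force: [0.3, 0.1, 0.3]
grip_width: 0.452
grasp_force: 0.0
```

```bash
cat > lookr.py <<'E'
from h import *
import sys
camera('wrist')
o=get_obs(); print(o['time'],o['eef_pos'].round(4),o['tcp_rot'].round(3),o['grip_width'],o['grasp_force'])
p=camera_params('wrist'); img=camera('wrist'); out=img.copy()
Q=dict(red=(.498,-.1357,-.1),blue=(.4915,-.190,-.1),yellow=(.490,-.246,-.1))
for c in sys.argv[2:]:
    q=Q[c]; m=cmask(img,c,TH[c],40); R=render(PROBE[1:],*q,p,True); near=cv2.dilate(R,np.ones((13,13)))>0
    r=fitrow([m&near],PROBE[1:],[0],p,[q[0]*100,q[1]*100,q[2]*10],True,1.); print(c,np.round(r[0]*[.01,.01,.1],4),r[1]/r[2])
cv2.imwrite('pics/'+sys.argv[1]+'.png',img)
E
python3 lookr.py r1 red blue
```

```text
8.5 [ 0.4982 -0.1354  0.0865] [ 3.142e+00 -1.000e-03 -1.000e-01] 0.4441140425299576 0.0
red [ 0.4972 -0.1364 -0.0907] 0.1280387800889844
blue [ 0.4904 -0.1913 -0.0338] 0.171619566029321
```

Call:
{"op": "apply_moves", "data": {
  "moves": [
    [[38, -0.5, -0.5, -25, 0], [38, -0.5, -0.5, -52.5, 0], [38, -0.5, -0.5, -52.5, 0], [5, -0.5, -0.5, -52.5, 0], [5, -0.5, -0.5, -52.5, 0]]
  ]
}}

```text
time: 9.18
eef_pos: [0.498, -0.1365, 0.0346]
tcp_rot: [3.141, -0.002, -0.1]
contact_force: [0.4, -0.4, 1.7]
grip_width: 0.166
grasp_force: 59.4
```

Call:
{"op": "apply_moves", "data": {
  "moves": [
    [[5, 0, 0, 0, 0], [5, 0, 0, 0, 0], [5, 0, 0, 20, 0], [5, 0, 0, 55, 0], [5, 0, 0, 90, 0]]
  ]
}}

```text
time: 9.8
eef_pos: [0.4964, -0.1361, 0.1239]
tcp_rot: [-3.141, 0.001, -0.1]
contact_force: [0.3, 0.4, -1.7]
grip_width: 0.163
grasp_force: 59.2
```

Call:
{"op": "apply_moves", "data": {
  "moves": [
    [[5, 2, 50, 0, 0], [5, 4, 105, 0, 5], [5, 6, 160, 0, 11], [5, 9, 215, 0, 17], [5, 11, 270, 0, 22]]
  ]
}}

```text
time: 10.42
eef_pos: [0.5077, 0.1353, 0.1233]
tcp_rot: [3.141, 0.0, 0.286]
contact_force: [0.4, 0.9, -0.6]
grip_width: 0.163
grasp_force: 59.2
```

Call:
{"op": "apply_moves", "data": {
  "moves": [
    [[5, 3, 55, 0, 0], [5, 5, 111, 0, 0], [5, 5, 111, 0, 0], [5, 5, 111, -20, 0], [5, 5, 111, -40, 0]]
  ]
}}

```text
time: 11.05
eef_pos: [0.513, 0.2436, 0.0827]
tcp_rot: [3.141, 0.0, 0.283]
contact_force: [0.6, -0.5, -1.4]
grip_width: 0.165
grasp_force: 59.2
```

```bash
python3 look.py w7 green,red
```

```text
11.1 [0.5113 0.2425 0.08  ] [3.14  0.005 0.283] 0.16381112280337706 59.16256248950958
0.14855586601330076
blue [0.4989 0.2964 0.2814]
red [0.5142 0.2435 0.2814]
yellow [0.5295 0.1907 0.2814]
green [0.5447 0.1378 0.2814]
```

View pics/w7.png

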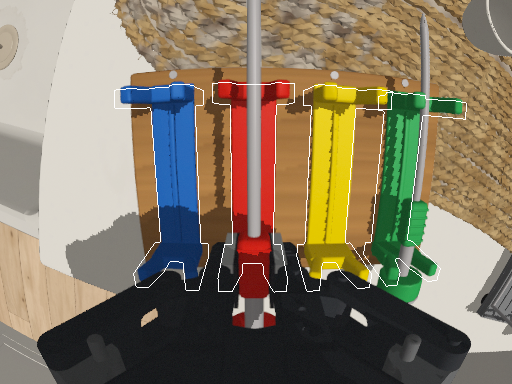

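Call:
{"op": "apply_moves", "data": {
  "moves": [
    [[5, 0, 0, 0, 0], [5, 0, 0, -24, 0], [5, 0, 0, -48, 0], [5, 0, 0, -48, 0], [5, 0, 0, -48, 0]]
  ]
}}

```text
time: 11.78
eef_pos: [0.5135, 0.2449, 0.0362]
tcp_rot: [-3.141, -0.001, 0.283]
contact_force: [-0.9, -0.4, -0.5]
grip_width: 0.162
grasp_force: 59.8
```

Call:
{"op": "apply_moves", "data": {
  "moves": [
    [[35, 0, 0, -1, 0], [35, 0, 0, -1, 0], [35, 0, 0, -1, 0], [38, 0, 0, 40, 0], [38, 0, 0, 90, 0]]
  ]
}}

```text
time: 12.4
eef_pos: [0.5122, 0.2444, 0.1254]
tcp_rot: [3.141, 0.003, 0.284]
contact_force: [0.9, -0.4, 0.4]
grip_width: 0.444
grasp_force: 0.0
```

Call:
{"op": "apply_moves", "data": {
  "moves": [
    [[38, -3, -55, 0, -5], [38, -6, -110, 0, -10], [38, -9, -165, 0, -16], [38, -12, -220, 0, -22], [38, -14, -275, 0, -22]]
  ]
}}

```text
time: 13.02
eef_pos: [0.4989, -0.0319, 0.1257]
tcp_rot: [3.141, -0.001, -0.101]
contact_force: [1.5, 0.5, -0.0]
grip_width: 0.445
grasp_force: 0.0
```

Call:
{"op": "apply_moves", "data": {
  "moves": [
    [[38, -3, -55, 0, 0], [38, -6, -110, 0, 0], [38, -8, -160.5, 0, 0], [38, -8, -160.5, -20, 0], [38, -8, -160.5, -40, 0]]
  ]
}}

```text
time: 13.65
eef_pos: [0.4911, -0.1918, 0.0851]
tcp_rot: [3.141, -0.001, -0.102]
contact_force: [1.2, -0.0, 0.3]
grip_width: 0.445
grasp_force: 0.0
```

```bash
python3 lookr.py r2 blue yellow
```

```text
13.7 [ 0.4894 -0.1907  0.0826] [-3.141e+00  3.000e-03 -1.010e-01] 0.44357045608046375 0.0
blue [ 0.4908 -0.1911 -0.1154] 0.11900905090118191
yellow [ 0.4894 -0.2465 -0.0358] 0.15476231371716237
```

Call:
{"op": "apply_moves", "data": {
  "moves": [
    [[38, 0, 0, -25, 0], [38, 0, 0, -51.5, 0], [38, 0, 0, -51.5, 0], [5, 0, 0, -51.5, 0], [5, 0, 0, -51.5, 0]]
  ]
}}

```text
time: 14.38
eef_pos: [0.4921, -0.1911, 0.0352]
tcp_rot: [3.141, -0.002, -0.1]
contact_force: [1.0, -0.1, 0.8]
grip_width: 0.158
grasp_force: 59.4
```

Call:
{"op": "apply_moves", "data": {
  "moves": [
    [[5, 0, 0, 0, 0], [5, 0, 0, 0, 0], [5, 0, 0, 20, 0], [5, 0, 0, 55, 0], [5, 0, 0, 90, 0]]
  ]
}}

```text
time: 15.0
eef_pos: [0.4905, -0.1905, 0.1245]
tcp_rot: [-3.141, 0.001, -0.1]
contact_force: [0.8, 0.4, -0.1]
grip_width: 0.162
grasp_force: 59.2
```

Call:
{"op": "apply_moves", "data": {
  "moves": [
    [[5, 1, 50, 0, 0], [5, 2, 105, 0, 5], [5, 3, 160, 0, 11], [5, 4, 215, 0, 17], [5, 4, 270, 0, 22]]
  ]
}}

```text
time: 15.62
eef_pos: [0.4947, 0.0809, 0.1239]
tcp_rot: [3.141, -0.0, 0.286]
contact_force: [0.9, -0.1, -1.2]
grip_width: 0.161
grasp_force: 59.2
```

Call:
{"op": "apply_moves", "data": {
  "moves": [
    [[5, 1, 55, 0, 0], [5, 2, 110, 0, 0], [5, 3, 165, 0, 0], [5, 3.5, 218, 0, 0], [5, 3.5, 218, 0, 0]]
  ]
}}

```text
time: 16.25
eef_pos: [0.4967, 0.3029, 0.1239]
tcp_rot: [-3.138, -0.0, 0.291]
contact_force: [-0.8, -0.1, -0.7]
grip_width: 0.163
grasp_force: 59.2
```

Call:
{"op": "apply_moves", "data": {
  "moves": [
    [[5, 0, 0, -20, 0], [5, 0, 0, -40, 0], [5, 0, 0, -40, 0], [5, 0, 0, -40, 0], [5, 0, 0, -40, 0]]
  ]
}}

```text
time: 16.88
eef_pos: [0.4991, 0.2973, 0.0844]
tcp_rot: [-3.141, -0.001, 0.283]
contact_force: [-0.2, 0.0, -1.4]
grip_width: 0.162
grasp_force: 59.2
```

```bash
python3 look.py w8 green,red,blue
```

```text
16.925 [0.499  0.2973 0.0844] [-3.141e+00 -1.000e-03  2.830e-01] 0.16206734919412613 59.16676640510559
0.11730746672728233
blue [0.4998 0.2947 0.278 ]
red [0.5149 0.2418 0.278 ]
yellow [0.53   0.1889 0.278 ]
green [0.5451 0.136  0.278 ]
```

View pics/w8.png

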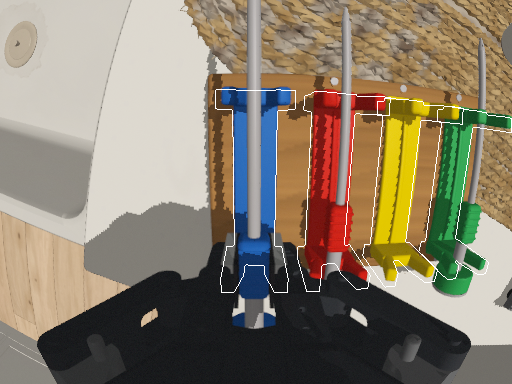

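Call:
{"op": "apply_moves", "data": {
  "moves": [
    [[5, 0, 0, -24, 0], [5, 0, 0, -48, 0], [5, 0, 0, -49, 0], [5, 0, 0, -49, 0], [5, 0, 0, -49, 0]]
  ]
}}

```text
time: 17.6
eef_pos: [0.4986, 0.2973, 0.0351]
tcp_rot: [-3.141, -0.0, 0.283]
contact_force: [0.1, 0.3, -0.7]
grip_width: 0.163
grasp_force: 60.6
```

Call:
{"op": "apply_moves", "data": {
  "moves": [
    [[35, 0, 0, 0, 0], [35, 0, 0, 0, 0], [35, 0, 0, 0, 0], [38, 0, 0, 40, 0], [38, 0, 0, 90, 0]]
  ]
}}

```text
time: 18.23
eef_pos: [0.4977, 0.2968, 0.1247]
tcp_rot: [3.141, 0.003, 0.284]
contact_force: [0.2, 0.3, 1.2]
grip_width: 0.446
grasp_force: 0.0
```

Call:
{"op": "apply_moves", "data": {
  "moves": [
    [[38, -1, -55, 0, -5], [38, -2, -110, 0, -10], [38, -3, -165, 0, -16], [38, -4, -220, 0, -22], [38, -5, -275, 0, -22]]
  ]
}}

```text
time: 18.85
eef_pos: [0.4935, 0.0206, 0.1251]
tcp_rot: [3.141, -0.001, -0.101]
contact_force: [0.7, 0.3, 0.0]
grip_width: 0.44
grasp_force: 0.0
```

Call:
{"op": "apply_moves", "data": {
  "moves": [
    [[38, -1, -55, 0, 0], [38, -2, -110, 0, 0], [38, -3, -165, 0, 0], [38, -4, -220, 0, 0], [38, -4.5, -269, 0, 0]]
  ]
}}

```text
time: 19.48
eef_pos: [0.4888, -0.2489, 0.125]
tcp_rot: [3.141, -0.0, -0.101]
contact_force: [1.8, 0.9, 0.1]
grip_width: 0.443
grasp_force: 0.0
```

Call:
{"op": "apply_moves", "data": {
  "moves": [
    [[38, 0, 0, 0, 0], [38, 0, 0, -20, 0], [38, 0, 0, -40, 0], [38, 0, 0, -40, 0], [38, 0, 0, -40, 0]]
  ]
}}

```text
time: 20.1
eef_pos: [0.4896, -0.2462, 0.0854]
tcp_rot: [-3.142, -0.001, -0.1]
contact_force: [0.3, 0.2, -0.1]
grip_width: 0.444
grasp_force: 0.0
```

```bash
python3 lookr.py r3 yellow
```

```text
20.15 [ 0.4898 -0.2464  0.0856] [ 3.141e+00 -1.000e-03 -1.000e-01] 0.44960219294872983 0.0
yellow [ 0.4892 -0.2462 -0.0833] 0.1085979032502053
```

Call:
{"op": "apply_moves", "data": {
  "moves": [
    [[38, 0, 0, -25, 0], [38, 0, 0, -51.5, 0], [38, 0, 0, -51.5, 0], [5, 0, 0, -51.5, 0], [5, 0, 0, -51.5, 0]]
  ]
}}

```text
time: 20.82
eef_pos: [0.4901, -0.2471, 0.0347]
tcp_rot: [3.141, -0.002, -0.1]
contact_force: [0.4, 1.5, 0.7]
grip_width: 0.163
grasp_force: 59.3
```

Call:
{"op": "apply_moves", "data": {
  "moves": [
    [[5, 0, 0, 0, 0], [5, 0, 0, 0, 0], [5, 0, 0, 20, 0], [5, 0, 0, 55, 0], [5, 0, 0, 90, 0]]
  ]
}}

```text
time: 21.45
eef_pos: [0.4884, -0.2466, 0.1239]
tcp_rot: [-3.141, 0.001, -0.1]
contact_force: [0.6, 0.2, -0.7]
grip_width: 0.163
grasp_force: 59.2
```

Call:
{"op": "apply_moves", "data": {
  "moves": [
    [[5, 5, 50, 0, 0], [5, 10, 105, 0, 5], [5, 15, 160, 0, 11], [5, 20, 215, 0, 17], [5, 25, 270, 0, 22]]
  ]
}}

```text
time: 22.08
eef_pos: [0.5137, 0.0247, 0.1233]
tcp_rot: [3.141, 0.0, 0.286]
contact_force: [0.9, 0.1, -0.4]
grip_width: 0.164
grasp_force: 59.2
```

Call:
{"op": "apply_moves", "data": {
  "moves": [
    [[5, 5, 55, 0, 0], [5, 10, 110, 0, 0], [5, 14, 168, 0, 0], [5, 14, 168, 0, 0], [5, 14, 168, 0, 0]]
  ]
}}

```text
time: 22.7
eef_pos: [0.5276, 0.1905, 0.1228]
tcp_rot: [3.141, 0.001, 0.284]
contact_force: [-0.8, -2.4, -0.6]
grip_width: 0.166
grasp_force: 59.1
```

Call:
{"op": "apply_moves", "data": {
  "moves": [
    [[5, 0, 0, -20, 0], [5, 0, 0, -40, 0], [5, 0, 0, -40, 0], [5, 0, 0, -40, 0], [5, 0, 0, -40, 0]]
  ]
}}

```text
time: 23.32
eef_pos: [0.5287, 0.191, 0.0842]
tcp_rot: [3.142, -0.002, 0.283]
contact_force: [-0.3, -0.7, -0.5]
grip_width: 0.161
grasp_force: 59.2
```

```bash
python3 look.py w9 green,red,blue,yellow
```

```text
23.375 [0.5286 0.1911 0.0842] [ 3.142e+00 -1.000e-03  2.830e-01] 0.16043372014264723 59.151121973991394
```

View pics/w9.png

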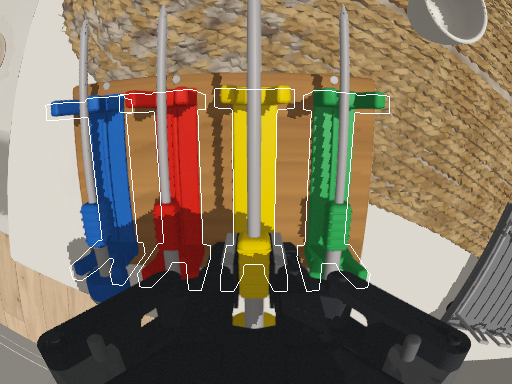

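Aligned; lower, release, retreat upward.

Call:
{"op": "apply_moves", "data": {
  "moves": [
    [[5, 0, 0.5, -24, 0], [5, 0, 0.5, -48, 0], [5, 0, 0.5, -49, 0], [5, 0, 0.5, -49, 0], [5, 0, 0.5, -49, 0]]
  ]
}}

```text
time: 24.05
eef_pos: [0.5281, 0.1918, 0.0346]
tcp_rot: [3.142, -0.0, 0.284]
contact_force: [0.3, 0.8, -0.3]
grip_width: 0.162
grasp_force: 60.6
```

Call:
{"op": "apply_moves", "data": {
  "moves": [
    [[35, 0, 0, 0, 0], [35, 0, 0, 0, 0], [35, 0, 0, 0, 0], [38, 0, 0, 40, 0], [38, 0, 0, 90, 0]]
  ]
}}

```text
time: 24.68
eef_pos: [0.5271, 0.1915, 0.1243]
tcp_rot: [-3.142, 0.003, 0.284]
contact_force: [0.6, -0.3, 0.2]
grip_width: 0.444
grasp_force: 0.0
```

Call:
{"op": "apply_moves", "data": {
  "moves": [
    [[38, -20, -40, 30, 0], [38, -40, -80, 60, 0], [38, -60, -120, 90, 0], [38, -60, -180, 90, 0], [38, -60, -180, 90, 0]]
  ]
}}

```text
time: 25.3
eef_pos: [0.4679, 0.0069, 0.2149]
tcp_rot: [3.139, -0.0, 0.275]
contact_force: [0.6, -0.1, -0.1]
grip_width: 0.446
grasp_force: 0.0
```

```bash
python3 - <<'E'
from h import *
camera('wrist'); print(get_obs()['time'])
a=camera('top')[165:270,120:385]; b=camera('wrist')
a=cv2.resize(a,(512,203),interpolation=cv2.INTER_CUBIC)
cv2.imwrite('pics/end.png',np.vstack([a,b]))
E
```

```text
25.35
```

View pics/end.png

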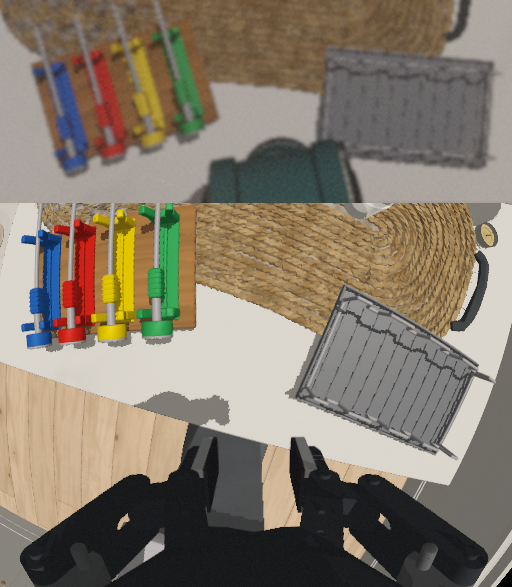

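The closing picture shows all four probes lying in the holders of their own colour (heads at the near end) and the wire rack empty, so I'm handing in.

```bash
python3 -c "
from cell import *
print(job_done())"
```

```text
the job is handed in; nothing more can be done
None
```

All four thermometers are in the holders of their own colour on the dock, heads at the robot end and released, carried level throughout; the job was handed in at about 25 s of the 99 s, and no verdict came back.

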